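# Close the drill jig over a horn foot

### The job

Get the drill jig ready for drilling the oval horn foot that lies in it. First turn the jam nut under the rest screw's shoulder clockwise until it is tight on the board, without turning the screw itself, because the plate will cover it; then hook the oblong eye of the drill plate, tilted, over the jig's hammer-head stud and lower the plate level, so that its eye sits centred under the head and its round hole drops over the screw's pilot, fully down, and let go. Leave the horn foot in its nest and the things standing about undisturbed.

Things in the scene. Friction and masses are not known exactly. Their poses are not given: they have to be found in the camera images.
- jig: drill jig fixed to the bench: dark wooden board, x -114 to +102, y -56 to +56 mm, 20 thick. Origin on the bench under the grip's seat; x runs from the stud (x = -80) to the rest screw (x = +70), z up. Bench flat up to world x = 0.57 m; beyond it a plank 6 mm higher, where the vice's slide, 130 mm high, reaches forward to x = 0.61 m at y = -0.10 m
- stud (a point): on the stud's axis at the underside of its head, 42 mm above the bench; axes as the jig. Round shank 10 mm thick; hammer head 44 mm long along x, 12 mm wide, 6 mm thick, round ends
- landing (a point): centre of the top of the steel landing round the shank (26 mm along x, 50 mm along y, 33 mm above the bench); it carries the stud end of the plate and starts 5 mm from the stud's axis on the side away from the screw
- screw_seat (a point): on the rest screw's axis at the top of its shoulder (15 mm across, 33 mm above the bench), which carries the free end of the plate; above it a pilot 8 mm across stands 7 mm high with a tapered tip. Axes as the jig
- nut_center (a point): middle of the hexagon jam nut on the rest screw, 25 mm above the bench; the nut is 24 mm across flats and reaches from 20.5 to 30 mm above the bench; axes as the jig (it does not turn with the nut)
- jam_nut (a joint): turn of the jam nut relative to its screw, rad: grows clockwise seen from above, tight on the board at 1.3 (starts 0.1 to 0.5, friction 0.08 N m). With nut and screw at 0 two flats face along the jig's +y and -y, the others every 60 degrees. Turned on past tight it takes the screw with it
- rest_screw (a joint): turn of the rest screw in the jig, rad, clockwise from above positive; starts at 0, held by friction of 0.35 N m, must stay there
- nest (a point): centre of the horn foot's nest between 8 mm high dowels, on top of the board, 20 mm above the bench (jig x = -24 mm)
- drill_plate: loose aluminium plate 193 x 46 x 5 mm, about 0.2 kg, lying flat on the bench, with an oblong eye near one end, a round hole near the other, an upright wooden grip between them and two 3 mm high steel bushes at x = -24 mm. Origin in its underside below the grip, z up; x from the eye end (-108 mm) to the hole end (+84). Seated, it has the jig's x and y, 33 mm above the bench
- grip (a point): middle of the upright wooden grip on the plate, 29 mm above the plate's underside: 12 mm thick along the plate's x, 40 mm wide along y, from 5 to 41 mm above the underside
- eye (a point): centre of the oblong eye (plate x = -80 mm) in the underside: 36 mm along x by 18 mm, bevelled corners. Shorter than the stud's head: it passes only tilted 25 to 40 degrees, hole end up, with the lip led under the head's outer end up to the shank; then it is lowered and drawn back to centre
- eye_lip (a point): middle of the eye's end edge towards the plate's short end, on the top side (plate x = -98, z = +5 mm); the lip beyond it is 10 mm long
- hole (a point): centre of the round hole, 11 mm across, in the plate's underside (plate x = +70 mm)
- horn_foot: dark oval horn disc 47 x 60 x 12 mm lying in the nest, loose; origin in the centre of its underside
- glue_bottle: standing glue bottle 33 x 41 x 118 mm, origin in its underside; leave it
- cup_small: standing oval bone cup 53 x 74 x 109 mm, origin in its underside; leave it
- sanding_block: sanding block 45 x 88 x 26 mm; leave it
- wax_tin: open round tin 65 mm across, 22 mm high; leave it
- screwdriver: screwdriver 196 mm long, 30 mm high; leave it
- bone_blank: pale bone strip 22 x 85 x 13 mm lying on the bench between jig and plate, origin in its underside; leave it
There are look-alikes about, which are no part of the job. Leave any pink look-alike of the horn_foot alone.

How it is judged (in metres and radians):
On the way, in this order (a step that is already met when the one before it is completed fails the run):
1. the jam nut is tight on the board (value of joint jam_nut above 1.1 rad), for 0.2 s.
2. the tilted plate's eye is hooked: its lip is under the stud's head (angle between drill_plate's own z axis and vertical above 0.25 rad and z of eye_lip in the frame of jig between 0.022 and 0.042 m and x of eye_lip in the frame of jig between -0.103 and -0.075 m and y of eye_lip in the frame of jig between -0.008 and 0.008 m), for 0.05 s.
At the end, for the whole second after the job is handed in: Plate at rest, level (0.03 rad), fully down (2.5 mm), eye centred under the stud's head and hole over the pilot (4 mm each); jam nut within 0.2 rad of tight; screw within 0.3 rad of its start; horn foot within 6 mm of its nest (horizontal distance between eye and stud below 0.004 m and horizontal distance between hole and screw_seat below 0.004 m and angle between drill_plate's own z axis and vertical below 0.03 rad and z of eye in the frame of jig between 0.03 and 0.0355 m and z of hole in the frame of jig below 0.0355 m and linear speed of drill_plate below 0.01 m/s and value of joint jam_nut above 1.1 rad and value of joint rest_screw between -0.3 and 0.3 rad and distance between horn_foot and nest below 0.006 m); the robot touches nothing.
It fails at once if the rest screw is turned by more than 0.3 rad (value of joint rest_screw above 0.3 rad or value of joint rest_screw below -0.3 rad).
It fails at once if the horn foot is knocked out of its nest (distance between horn_foot and nest above 0.015 m).
It fails at once if a thing standing about is disturbed (moved more than 30 mm) (distance of any of glue_bottle, cup_small, sanding_block, wax_tin, screwdriver, bone_blank from where it was at the start of the episode above 0.03 m).
It also fails if it takes over 51 s, if anything falls off the work surface, if the arm or the gripper's body presses on something with over 40 N, if the wrist force passes 120 N, or if a joint passes its speed limit or range.

### The arm

A 6-joint arm with a two-finger parallel gripper is mounted at the origin on a cart in front of the work surface, level with it; the furniture and walls round the work are solid. World frame = base frame: x ahead of the robot, y to its left, z up, the work surface at z = 0. Lengths are in mm, angles in rad, forces in N, time in s.
With the tool pointing down it reaches from about 275 to 750 mm from the base axis. Payload 10.2 kg.
Tool frame: the origin (TCP) lies where the fingers leave the gripper's body, on its centre line; the fingertips stand 73 mm ahead of it and the grasp point (between the pads) lies 54 mm ahead of it; z points along the fingers, y is the line along which they close (so a half turn about z gives the same grasp; the last joint's range is limited). The gripper opens to 85 mm and grips with 20 to 120 N. Pads are 22 mm wide; open, the fingers measure 114 mm over their backs; the gripper's body (76 mm by 85 mm) begins 54 mm behind the grasp point. The pads swing forward as they close: fully open they stand 13 mm farther back than shut.
Start: joints at [-1.443, 0.313, 1.498, -0, 1.331, -0.223], TCP at [180.403, -493.038, 303.894] pointing down, gripper open.
Joint ranges: [-2.94, 2.94], [-0.97, 2.17], [0.19, 2.56], [-1.23, 4.37], [0.02, 3.11], [-2.88, 2.88]. Speed limits (rad/s): [2.39, 2.39, 3.01, 3.14, 3.14, 3.14].

### API

Orientations are given as a unit quaternion [w, x, y, z].
In Python, from rig import ctrl gives the robot as it stands.
- The arm moves only by the shell command python3 -m creep 'ROWS' [OPENING] [FORCE]. ROWS is JSON, a list that holds one entry, the list of rows, each a list of 6 numbers: the shift along the world's x, y, z in units of 25 mm (1.0 is 25 mm), then the turn, a rotation vector about the world's x, y, z in units of 5 degrees (1.0 is 5 degrees). In form: [[[x, y, z, ax, ay, az], ...]]. A call has 1 to 20 rows; each row is the pose to reach, as a shift and turn from the pose commanded when the call began; what a row does not reach only later rows make up. A row lasts 1/12 s, in which the tool goes at most 41.7 mm and 7.16 degrees, less where a joint would pass 70% of its speed; a pose out of reach is approached as far as the arm can. A call with a gripper value outside its range is refused whole. OPENING is the finger opening in mm, from 0 to 85.4, set as the call begins (- or left out, the last holds). The fingers move at their own pace and stop on an object; FORCE is the grip in N (left out, the last holds). Time passes only in rows, so rows that repeat a pose let the fingers close. It gives the time, the measured TCP pose, the force, the opening and the grip force at its end, in the units of the state.
- ctrl.sense(): the state, without advancing time (a new reading comes with each control period).
- ctrl.capture(name): name is "side" or "top" or "wrist"; returns a dict with "image" (480x640x3 uint8, red, green, blue), "fx", "fy", "cx", "cy" (pixels), "R" (3x3) and "t" (3): a world point X has camera coordinates R X + t. Camera axes: x right, y down, z forward; pixel columns grow to the right and rows downward; lengths in mm; the calibration is good to about 2 mm. A picture is of the moment at which its call begins. There is no depth.
- ctrl.finish_job(): hands the job in; it is judged then, once.
The state is a dict: "time_s": time; "joints": joint angles; "dq": joint speeds; "tau": joint torques, N m; "eef_pos": TCP position; "ee_rot": TCP orientation; "force": force on the tool from outside, world axes, zero at the start; "wrist_torque": the same for the moment, N m; "grip_width": opening from 0.0 (shut) to 1.0 (fully open); "grip_force": force on a finger pad.
Only numpy, scipy, OpenCV 4.12 (cv2) and the standard library are available. Lean on these libraries where they do the work, as an engineer would, in place of code of your own. Each camera call takes 0.05 s, during which the arm holds its last target. There are 200 camera calls.

## Working session

There is one attempt and no reset: what is moved stays moved. The work goes in short steps, Python scripts to look and compute and a shell command to move; the robot and the scene stay as the last step left them, time stands still between calls to the robot, and variables do not carry over. Pictures are saved under pics/ and viewed, at most 10 in all, crops included, and the job is handed in when it is done.

```bash
ls; mkdir -p pics
cat > h.py <<'E'
from rig import ctrl
import numpy as np, cv2, pickle
def cap(n,tag):
    c=ctrl.capture(n); pickle.dump(c,open(f'pics/{tag}.pkl','wb'))
    cv2.imwrite(f'pics/{tag}.png',cv2.cvtColor(np.asarray(c['image']),cv2.COLOR_RGB2BGR)); return c
def ld(tag): return pickle.load(open(f'pics/{tag}.pkl','rb'))
def ray(c,u,v,z):
    R=np.array(c['R']);t=np.array(c['t']);o=-R.T@t
    d=R.T@np.array([(u-c['cx'])/c['fx'],(v-c['cy'])/c['fy'],1.]); return o+d*(z-o[2])/d[2]
def proj(c,X):
    p=np.array(c['R'])@np.array(X,float)+np.array(c['t']); return np.array([c['fx']*p[0]/p[2]+c['cx'],c['fy']*p[1]/p[2]+c['cy']])
E
python3 - <<'E'
from h import *
for n in('top','side'):
    c=cap(n,n+'0'); R=np.array(c['R']); print(n,c['fx'],-R.T@np.array(c['t']),R[2])
s=ctrl.sense(); print(s['eef_pos'],s['ee_rot'],s['time_s'])
E
```

```text
pics
top 524.5276031218398 [ 439.02407703  -56.36125516 1220.03844927] [ 0.05941812 -0.01490936 -0.99812184]
side 434.7047727731032 [ 98.9242984  727.84141183 754.73824441] [ 0.35921974 -0.71030925 -0.60532797]
[ 180.39310103 -492.88017406  303.40541134] [-5.69959186e-04  9.84654579e-01  1.74513705e-01  3.28509867e-05] 0.1
```

View pics/top0.png

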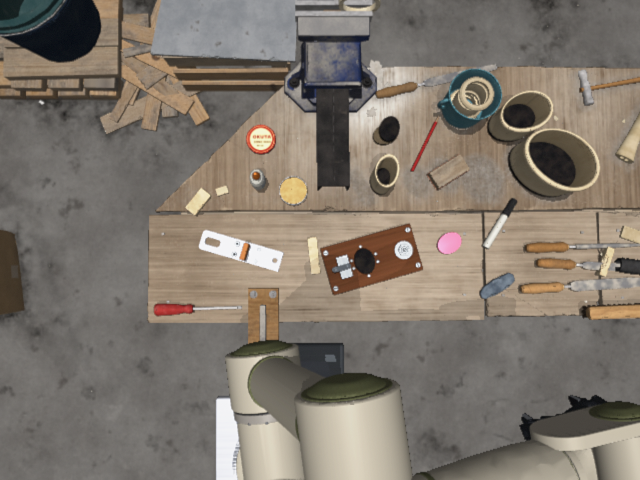

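View pics/side0.png

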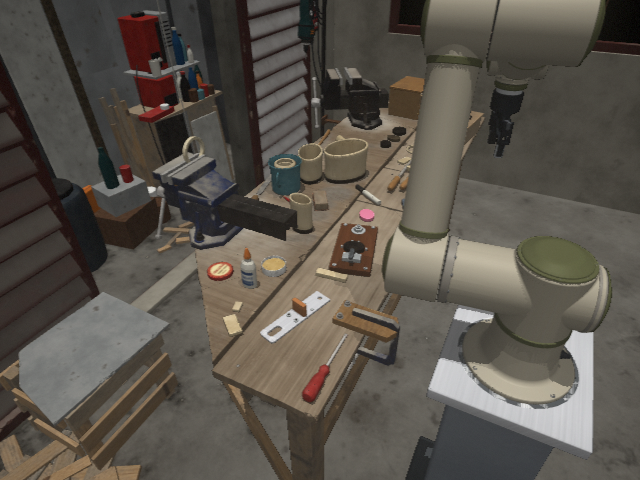

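The top view shows the jig at about (372,258): hammer-head stud near (344,268), dark horn foot near (364,260), nut and screw near (403,250). The plate is at (240,250), with its eye at (210,240), orange grip at (245,251) and hole at (277,265). The pink oval at (449,243) is the look-alike and stays where it is. The dark oval inside the jig's dowels is the real horn foot. I'll confirm with one enlarged crop.

Run:
```python
from h import *
im=cv2.imread('pics/top0.png')
a=cv2.resize(im[222:302,190:290],(800,640),interpolation=cv2.INTER_CUBIC)[:600]
a=cv2.resize(im[225:275,195:295],(600,300),interpolation=cv2.INTER_CUBIC)
b=cv2.resize(im[238:288,328:428],(600,300),interpolation=cv2.INTER_CUBIC)
b=cv2.resize(im[235:285,328:428],(600,300),interpolation=cv2.INTER_CUBIC)
cv2.imwrite('pics/crop0.png',np.vstack([a,b]))
c=ld('top0')
for n,u,v,z in [('eye',210,240,5),('grip',245,251,41),('hole',277,265,5),('stud',344,268,48),('screw',403,250,35),('foot',364,260,32)]: print(n,ray(c,u,v,z).round(1))
```

```text
eye [509.2 174.6   5. ]
grip [481.8  89.4  41. ]
hole [450.1  20.    5. ]
stud [ 441.8 -132.1   48. ]
screw [ 481.4 -267.2   35. ]
foot [ 459.5 -178.7   32. ]
```

View pics/crop0.png

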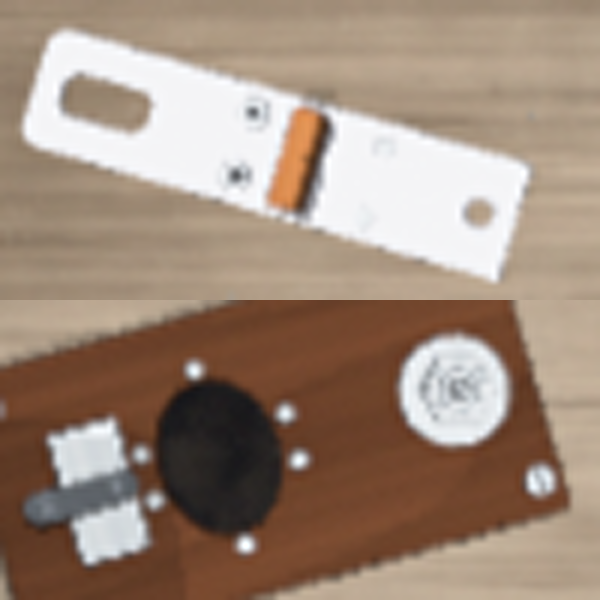

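The crop confirms it: dark foot between the dowels, grey hammer head over the steel landing, nut and screw on the white washer, and the plate with its eye on the left and round hole on the right.

Run:
```python
from h import *
c=ld('top0')
P=lambda x,y,ox,oy:((x+.5)/6-.5+ox,(y+.5)/6-.5+oy)
q={}
for n,p,z in [('eye',P(105,103,195,225),2.5),('hole',P(478,211,195,225),2.5),('grip',P(302,158,195,225),41),('stud',P(80,198,328,235),48),('screw',P(454,89,328,235),36),('foot',P(219,156,328,235),32)]:
    q[n]=ray(c,*p,z); print(n,np.round(p,1),q[n].round(1))
for a,b in(('eye','hole'),('stud','screw'),('stud','foot')):
    d=(q[b]-q[a])[:2]; print(a,b,np.hypot(*d),np.degrees(np.arctan2(d[1],d[0])))
from scipy.spatial.transform import Rotation as Rn
s=ctrl.sense(); w,x,y,z=s['ee_rot']; print(Rn.from_quat([x,y,z,w]).as_matrix().round(3), s['joints'])
c=ctrl.capture('wrist'); R=np.array(c['R']);print(-R.T@np.array(c['t']),R.round(3),c['fx'],c['cx'],c['cy'])
```

```text
eye [212.1 241.8] [505.3 170.3   2.5]
hole [274.2 259.8] [462.4  26.5   2.5]
grip [244.9 250.9] [482.   89.6  41. ]
stud [340.9 267.6] [ 442.8 -125.2   48. ]
screw [403.2 249.4] [ 482.6 -267.6   36. ]
foot [364.1 260.6] [ 458.2 -178.9   32. ]
eye hole 150.04396431356176 -106.6201858573564
stud screw 147.87509215438473 -74.35714789661415
stud foot 55.836668251180924 -73.95504765048629
[[ 0.939  0.344 -0.   ]
 [ 0.344 -0.939  0.001]
 [ 0.    -0.001 -1.   ]] [-1.44338477e+00  3.13380047e-01  1.49834520e+00  1.12527894e-05
  1.33100916e+00 -2.23414926e-01]
[ 247.5185365  -468.52946502  373.09268624] [[ 0.345 -0.939 -0.001]
 [-0.901 -0.331  0.28 ]
 [-0.263 -0.096 -0.96 ]] 350.18193670404804 323.39671159007924 238.26507646863897
```

Measured spans fit the given sizes: eye to hole 150.0 (150), stud to screw 147.9 (150), stud to foot 55.8 (56). Next I hover over the nut.

```bash
python3 -m creep '[[[6,4.5,-1.5,0,0,7],[12,9,-2.9,0,0,13.8],[12,9,-2.9,0,0,13.8],[12,9,-2.9,0,0,13.8],[12,9,-2.9,0,0,13.8],[12,9,-2.9,0,0,13.8],[12,9,-2.9,0,0,13.8],[12,9,-2.9,0,0,13.8],[12,9,-2.9,0,0,13.8],[12,9,-2.9,0,0,13.8],[12,9,-2.9,0,0,13.8],[12,9,-2.9,0,0,13.8],[12,9,-2.9,0,0,13.8],[12,9,-2.9,0,0,13.8],[12,9,-2.9,0,0,13.8]]]' 50
python3 - <<'E'
from h import *
c=cap('wrist','w1')
t=cap('top','top1'); im=cv2.imread('pics/w1.png'); p=proj(c,[482,-268,30]);print(p, proj(c,[443,-125,48]))
E
```

```text
time_s: 1.4
eef_pos: [479.7, -268.9, 231.7]
ee_rot: [0.0, 0.714, 0.701, 0.0]
force: [-0.2, 0.4, -0.5]
grip_width: 0.585
grip_force: 0.0
[325.72088461 227.23536067] [261.21262808  17.78868674]
```

View pics/w1.png

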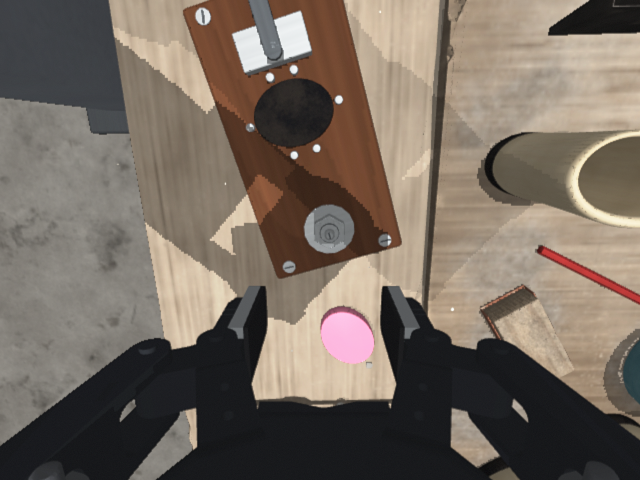

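The wrist view shows the nut on its washer at about (330,225), with board corners at (277,278), (400,242) and (185,10). I'll measure the heading from the board edges and enlarge the nut.

Run:
```python
from h import *
c=ld('w1'); im=cv2.imread('pics/w1.png')
hsv=cv2.cvtColor(im,cv2.COLOR_BGR2HSV)
m=((hsv[...,0]<14)&(hsv[...,1]>110)&(hsv[...,2]>30)).astype(np.uint8)*255
m=cv2.morphologyEx(m,cv2.MORPH_OPEN,np.ones((3,3)))
n,l,s,ce=cv2.connectedComponentsWithStats(m)
i=l[190,230] or 1+np.argmax(s[1:,4]); ys,xs=np.where(l==i); print(s[i])
def edge(rows,right):
    P=[]
    for r in rows:
        x=xs[ys==r]; x=x.max()+1 if right else x.min(); P.append(ray(c,x-.5,r,20)[:2])
    P=np.array(P); vx,vy,x0,y0=cv2.fitLine(P.astype(np.float32),cv2.DIST_HUBER,0,.01,.01).ravel()
    return np.degrees(np.arctan2(vy,vx)),np.array([x0,y0]),P
for right in(0,1):
    a,p,P=edge(range(60,220,4),right); print(a,p)
for k,q in(('bl',(277,278)),('br',(400,242))): print(k,ray(c,*q,20))
cv2.imwrite('pics/nut.png',cv2.resize(im[195:260,290:370],(640,520),interpolation=cv2.INTER_CUBIC))
```

```text
[  183     0   218   278 27557]
-74.54813 [ 407.7129  -199.36107]
-74.64281 [ 521.3795  -199.21129]
bl [ 439.14918935 -315.24372706   20.        ]
br [ 544.20570027 -284.46336128   20.        ]
```

View pics/nut.png

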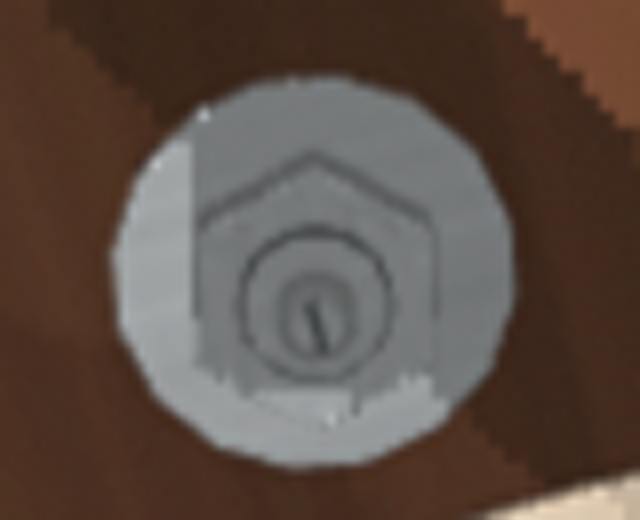

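Nut: flats at crop x 197 and 437, top corner (313,153), so its flats already face the tool's closing line (jam_nut about 0.29 rad). Jig heading is −74.6°.

Run:
```python
from h import *
c=ld('w1')
print(ray(c,290+316.5/8-.5,195+291/8-.5,30),ray(c,290+318/8-.5,195+302/8-.5,33))
# board geometry estimate of screw: corners at jig x=102,y=-+56
ux=np.array([np.cos(np.radians(-74.6)),np.sin(np.radians(-74.6))]);uy=np.array([-ux[1],ux[0]])
print(ray(c,277,278,20)[:2]-32*ux+56*uy, ray(c,400,242,20)[:2]-32*ux-56*uy)
print(np.array(c['R'])[0], ctrl.sense()['eef_pos'])
```

```text
[ 484.63514463 -271.06132788   30.        ] [ 484.73286625 -271.38454159   33.        ]
[ 484.64073623 -269.52153155] [ 481.71856188 -268.48345092]
[ 9.99852937e-01 -1.71482955e-02  2.00776405e-04] [ 479.94893506 -268.65748998  231.61556256]
```

```bash
python3 -m creep '[[[0.18,-0.07,-1.5,0,0,0],[0.18,-0.07,-3,0,0,0],[0.18,-0.07,-4.4,0,0,0],[0.18,-0.07,-5.2,0,0,0],[0.18,-0.07,-5.46,0,0,0],[0.18,-0.07,-5.46,0,0,0],[0.18,-0.07,-5.46,0,0,0]]]' 40
python3 -m creep '[[[0,0,0,0,0,0],[0,0,0,0,0,0],[0,0,0,0,0,0],[0,0,0,0,0,0],[0,0,0,0,0,0],[0,0,0,0,0,0]]]' 15 30
python3 - <<'E'
from h import *
c=cap('wrist','w2');s=ctrl.sense();print(s['wrist_torque'],s['joints'])
cv2.imwrite('pics/w2c.png',cv2.resize(cv2.imread('pics/w2.png')[130:430,180:480],(600,600)))
E
```

```text
time_s: 2.08
eef_pos: [485.3, -270.4, 96.1]
ee_rot: [0.001, 0.713, 0.701, 0.0]
force: [-0.2, -0.1, 0.7]
grip_width: 0.464
grip_force: 0.0
time_s: 2.58
eef_pos: [484.4, -270.4, 96.9]
ee_rot: [0.0, 0.712, 0.702, -0.001]
force: [-9.1, 0.1, 8.5]
grip_width: 0.266
grip_force: 30.1
[-1.29759722e-01  1.55940529e+00  1.24184746e-03] [-0.7196525   0.62264225  1.62125784 -0.00211175  0.89724141 -0.70316388]
```

View pics/w2c.png

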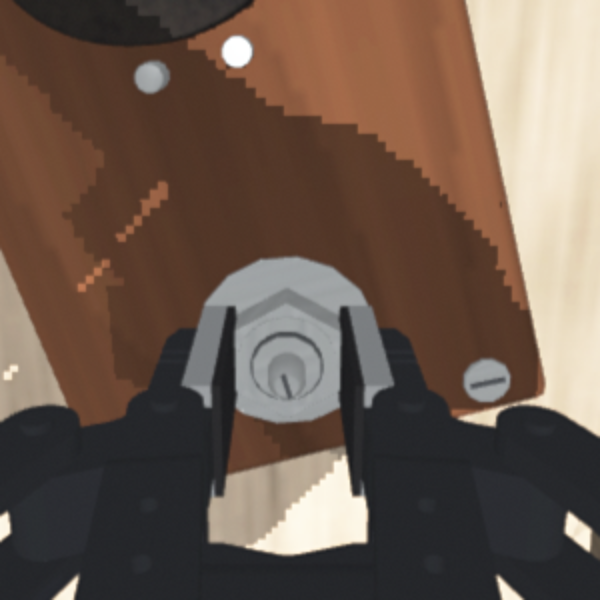

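The nut is gripped squarely on its flats, with a small side load (−9 N in x) and a slight upward force. I'll turn it clockwise to about 1.24 rad, easing x by −1 mm and z by +1 mm.

```bash
python3 -m creep '[[[-0.03,0,0.03,0,0,-0.6],[-0.03,0,0.03,0,0,-1.6],[-0.03,0,0.03,0,0,-2.6],[-0.03,0,0.03,0,0,-3.6],[-0.03,0,0.03,0,0,-4.6],[-0.03,0,0.03,0,0,-5.6],[-0.03,0,0.03,0,0,-6.6],[-0.03,0,0.03,0,0,-7.6],[-0.03,0,0.03,0,0,-8.6],[-0.03,0,0.03,0,0,-9.6],[-0.03,0,0.03,0,0,-10.4],[-0.03,0,0.03,0,0,-10.8],[-0.03,0,0.03,0,0,-10.9],[-0.03,0,0.03,0,0,-10.9],[-0.03,0,0.03,0,0,-10.9],[-0.03,0,0.03,0,0,-10.9]]]'
python3 - <<'E'
from h import *
s=ctrl.sense();print(s['wrist_torque'],np.degrees(2*np.arctan2(s['ee_rot'][2],s['ee_rot'][1]))-90)
E
```

```text
time_s: 3.97
eef_pos: [485.0, -270.8, 97.1]
ee_rot: [0.002, 0.955, 0.297, 0.001]
force: [3.0, -3.8, -5.1]
grip_width: 0.262
grip_force: 30.1
[-0.58750681 -0.55277659  0.03362395] -55.40961710252498
```

Nut is at about 1.236 rad (tool at −55.4° against jig y at 15.4°), with negligible wrist torque. Release, lift and go over the plate.

```bash
python3 -m creep '[[[0,0,0,0,0,0],[0,0,0,0,0,0],[0,0,0,0,0,0],[0,0,1,0,0,0],[0,0,2.6,0,0,0],[0,0,4.2,0,0,0],[0,0,5.8,0,0,0]]]' 45
python3 - <<'E'
from h import *
cap('wrist','w3')
E
python3 -m creep '[[[0,2,0.4,0,0,-1],[-0.1,14.4,0.4,0,0,-10.2],[-0.1,14.4,0.4,0,0,-10.2],[-0.1,14.4,0.4,0,0,-10.2],[-0.1,14.4,0.4,0,0,-10.2],[-0.1,14.4,0.4,0,0,-10.2],[-0.1,14.4,0.4,0,0,-10.2],[-0.1,14.4,0.4,0,0,-10.2],[-0.1,14.4,0.4,0,0,-10.2],[-0.1,14.4,0.4,0,0,-10.2],[-0.1,14.4,0.4,0,0,-10.2],[-0.1,14.4,0.4,0,0,-10.2],[-0.1,14.4,0.4,0,0,-10.2]]]'
python3 - <<'E'
from h import *
c=cap('wrist','w4');cap('top','top4')
a=cv2.imread('pics/w3.png');b=cv2.imread('pics/w4.png')
cv2.imwrite('pics/v34.png',np.hstack([cv2.resize(a[100:400,150:450],(400,400)),cv2.resize(b,(400,300))[:300].__class__ and cv2.copyMakeBorder(cv2.resize(b,(400,300)),0,100,0,0,0)]))
for X in([482,90,41],[505,170,5],[462,26,5]): print(proj(c,X))
E
```

```text
time_s: 4.55
eef_pos: [483.8, -269.4, 242.8]
ee_rot: [-0.0, 0.955, 0.297, -0.0]
force: [0.4, -0.4, 0.3]
grip_width: 0.526
grip_force: 0.0
time_s: 5.68
eef_pos: [481.7, 89.4, 250.7]
ee_rot: [0.0, 0.99, -0.143, 0.0]
force: [0.9, 0.5, 0.7]
grip_width: 0.524
grip_force: 0.0
[322.36186984 226.42209801]
[232.15564957 217.24754815]
[395.11260097 217.98031349]
```

View pics/v34.png

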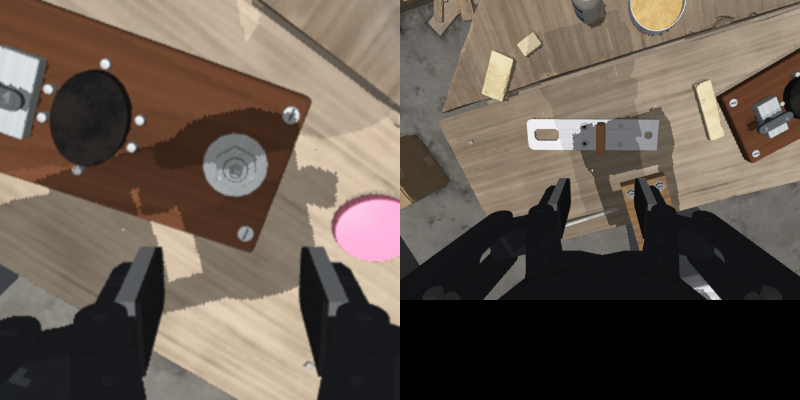

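Left: the nut's flats are still aligned with the tool after release. Right: the plate, with its eye at full-image (235,214), brown grip at (320,219) and hole at (397,216). Measuring the grip and holes by colour.

Run:
```python
from h import *
c=ld('w4'); im=cv2.imread('pics/w4.png'); hsv=cv2.cvtColor(im,cv2.COLOR_BGR2HSV)
def blob(m,u,v,r):
    w=np.zeros(m.shape,np.uint8); w[v-r:v+r,u-r:u+r]=255; m=m.astype(np.uint8)*255&w
    n,l,s,ce=cv2.connectedComponentsWithStats(m); i=1+np.argmax(s[1:,4]); 
    cn=max(cv2.findContours((l==i).astype(np.uint8),0,1)[0],key=cv2.contourArea)
    return ce[i],s[i],cv2.minAreaRect(cn)
sat=hsv[...,1]
g=blob((sat>110)&(hsv[...,0]<20),320,219,32); print('grip',g, ray(c,*g[0],41).round(1))
e=blob(sat>45,235,214,22); print('eye',e,ray(c,*e[0],2.5).round(1))
h=blob(sat>40,397,216,9); print('hole',h,ray(c,*h[0],2.5).round(1))
E=ray(c,*e[0],2.5);H=ray(c,*h[0],2.5);d=(H-E)[:2];print(np.hypot(*d),np.degrees(np.arctan2(d[1],d[0])),E+(H-E)*80/150)
s=ctrl.sense();print(s['eef_pos'],np.degrees(2*np.arctan2(s['ee_rot'][2],s['ee_rot'][1]))-90,s['joints'])
```

```text
grip (array([320.91766467, 221.58083832]), array([314, 196,  14,  52, 668], dtype=int32), ((320.5, 221.5), (51.0, 13.0), 90.0)) [486.3  90.   41. ]
eye (array([234.95254237, 214.89830508]), array([217, 207,  37,  17, 590], dtype=int32), ((235.0, 215.0), (16.0, 36.0), 90.0)) [506.  167.5   2.5]
hole (array([396.40789474, 215.21052632]), array([392, 211,  10,  10,  76], dtype=int32), ((396.5, 215.5), (9.0, 9.0), 90.0)) [463.5  23.9   2.5]
149.76787126830396 -106.47533588232535 [483.35181682  90.92948381   2.5       ]
[481.79771121  89.10821722 250.66886329] -106.4971342613601 [-5.67295932e-02  2.86561261e-01  1.67916500e+00 -1.04371743e-04
  1.17577893e+00  1.80203620e+00]
```

```bash
python3 -m creep '[[[0.07,0.06,-1.5,0,0,0],[0.07,0.06,-3,0,0,0],[0.07,0.06,-4.5,0,0,0],[0.07,0.06,-5.8,0,0,0],[0.07,0.06,-6.4,0,0,0],[0.07,0.06,-6.65,0,0,0],[0.07,0.06,-6.65,0,0,0]]]' 35
python3 -m creep '[[[0,0,0,0,0,0],[0,0,0,0,0,0],[0,0,0,0,0,0],[0,0,0,0,0,0],[0,0,0,0,0,0],[0,0,0,0,0,0],[0,0,0,0,0,0]]]' 3 80
python3 - <<'E'
from h import *
s=ctrl.sense();print(s['wrist_torque'],s['eef_pos'],s['ee_rot'])
c=ld('top4'); im=cv2.imread('pics/top4.png')
cv2.imwrite('pics/stud.png',cv2.resize(im[245:290,320:380],(800,600),interpolation=cv2.INTER_CUBIC))
E
```

```text
time_s: 6.37
eef_pos: [483.2, 91.0, 83.5]
ee_rot: [0.0, 0.99, -0.143, -0.001]
force: [0.5, -0.3, -0.4]
grip_width: 0.41
grip_force: 0.0
time_s: 6.95
eef_pos: [484.2, 91.6, 85.9]
ee_rot: [-0.0, 0.99, -0.143, 0.002]
force: [-0.8, -2.0, 7.8]
grip_width: 0.124
grip_force: 79.2
[-0.14389545  0.2028348  -0.09465211] [484.20170992  91.55042587  85.92235085] [-1.96946982e-05  9.89780410e-01 -1.42591848e-01  1.51811322e-03]
```

View pics/stud.png

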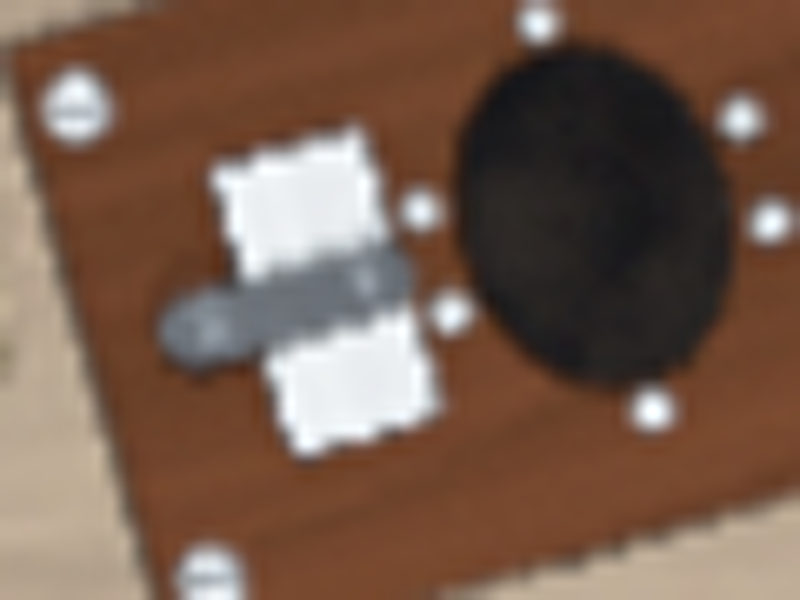

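The plate is gripped (10.6 reading for the 12 mm grip, the same −1.4 offset as the nut). The crop shows the stud head centred at (286,305), so top-image pixel (341.0,267.4). The landing extends towards the screw, as described. Lift, then work out the hook poses.

```bash
python3 -m creep '[[[0,0,0.6,0,0,0],[0,0,1.8,0,0,0],[0,0,3.2,0,0,0],[0,0,4.6,0,0,0],[0,0,5.2,0,0,0],[0,0,5.2,0,0,0],[0,0,5.2,0,0,0]]]'
cat >> h.py <<'E'
from scipy.spatial.transform import Rotation as Rn
def tool():
    s=ctrl.sense(); w,x,y,z=s['ee_rot']; return np.array(s['eef_pos']),Rn.from_quat([x,y,z,w])
H=-74.6; ST=np.array([444.6,-126.0]); PT=np.array([0,0,85.9]) # plate origin in tool (tool y=plate x, tool x=plate y)
RJ=Rn.from_euler('z',H,degrees=True)
def want(xl,zl,th,yl=0,off=PT,stud=None):
    """TCP pose for eye_lip at x'=xl from stud axis, height zl, tilt th deg"""
    st=ST if stud is None else stud
    Rp=RJ*Rn.from_euler('y',-th,degrees=True)
    lip=np.r_[st,0]+RJ.apply([xl,yl,zl]); org=lip-Rp.apply([-98,0,5])
    Rt=Rp*Rn.from_matrix(np.array([[0,1,0],[1,0,0],[0,0,-1.]]).T)
    return org-Rt.apply(off),Rt
def delta(p,r,p0=None,r0=None):
    if p0 is None: p0,r0=tool()
    return ((p-p0)/25).round(3),((r*r0.inv()).as_rotvec(degrees=True)/5).round(3)
E
python3 - <<'E'
from h import *
p0,r0=tool(); c=cap('wrist','w5'); im=cv2.imread('pics/w5.png'); print(p0,r0.as_matrix().round(3))
# find eye through the plate: bright plate mask's holes
hsv=cv2.cvtColor(im,cv2.COLOR_BGR2HSV); zu=p0[2]-85.9
for n,xp in(('eye',-80),('hole',70)):
    X=p0+r0.apply([0,xp,85.9]); print(n,proj(c,X).round(1),X.round(1))
for a in((-80,110),):
    for k in((-75,95),(-75,38.5)): pp=want(*k,30); print(k,pp[0].round(1),delta(*pp))
E
```

```text
time_s: 7.53
eef_pos: [483.3, 91.7, 214.7]
ee_rot: [-0.0, 0.99, -0.143, 0.001]
force: [0.1, -1.1, -3.5]
grip_width: 0.123
grip_force: 78.3
[483.2785285   91.73330237 214.72417161] [[ 0.959 -0.282  0.001]
 [-0.282 -0.959 -0.   ]
 [ 0.001 -0.    -1.   ]]
eye [157.7 289.8] [506.  168.5 128.9]
hole [467.8 290.1] [463.6  24.6 128.8]
(-75, 95) [436.5 -96.5 214.1] (array([-1.857, -7.529,  0.018]), array([-6.073,  0.04 ,  6.216]))
(-75, 38.5) [436.5 -96.5 157.6] (array([-1.857, -7.529, -2.242]), array([-6.073,  0.04 ,  6.216]))
```

View pics/w5.png

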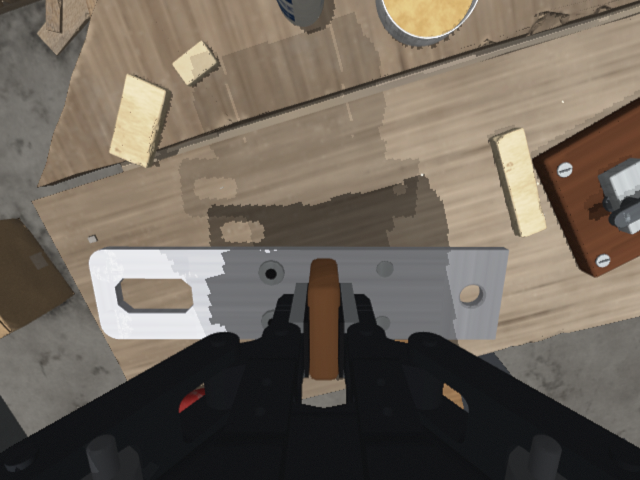

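The plate hangs level in the grip, with the eye centred at (155,295) and the hole at (471,294), as predicted. Move to the tilted hover beside the stud.

```bash
python3 -m creep '[[[-0.2,-1,0,-0.8,0,0.8],[-0.5,-2,0,-1.6,0,1.6],[-0.8,-3.2,0,-2.6,0,2.6],[-1.1,-4.4,0,-3.6,0,3.6],[-1.4,-5.6,0,-4.5,0,4.6],[-1.7,-6.8,0,-5.4,0,5.5],[-1.86,-7.5,0,-6.07,0.04,6.2],[-1.86,-7.5,0,-6.07,0.04,6.2],[-1.86,-7.5,0,-6.07,0.04,6.2],[-1.86,-7.5,0,-6.07,0.04,6.2],[-1.86,-7.5,0,-6.07,0.04,6.2]]]'
python3 - <<'E'
from h import *
p0,r0=tool(); c=cap('wrist','w6'); cap('side','s6'); cap('top','t6'); print(p0.round(1),delta(*want(-75,95,30)))
c5=ld('w5')
for n,xp in(('eye',-80),('hole',70)):
    R=Rn.from_matrix; 
    X=p0+r0.apply([0,xp,83.4]); print(n,proj(c,X).round(1))
s=ctrl.sense();print(s['joints'])
for z in(42,48): print(proj(c,[*ST,z]).round(1))
E
```

```text
time_s: 8.5
eef_pos: [437.1, -95.2, 214.0]
ee_rot: [0.256, 0.958, 0.129, 0.035]
force: [-0.3, 0.0, -2.1]
grip_width: 0.128
grip_force: 78.4
[437.1 -95.2 214. ] (array([-0.026, -0.048, -0.009]), array([-0.016,  0.013,  0.003]))
eye [155.4 292.1]
hole [470.1 292.5]
[-0.30366474  0.20929542  1.96608358 -0.64340997  0.77307     1.42450008]
[240.2 244. ]
[242.8 246.2]
```

View pics/w6.png

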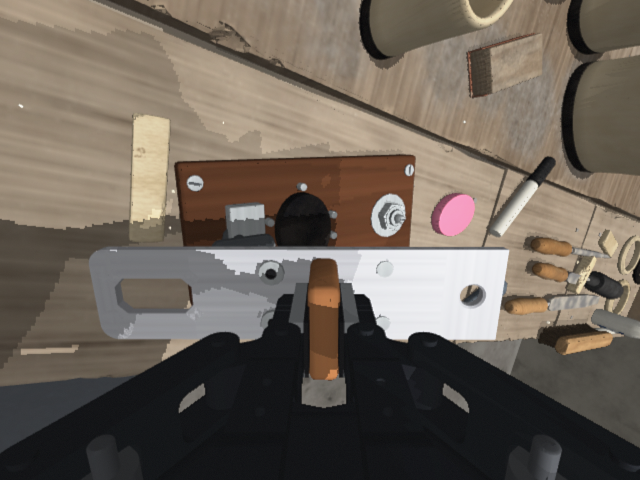

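The eye shows at (154,295), about 2.5 px below prediction, so the plate sits roughly 1 mm towards −tool x. The screw shows at (397,216). I'll refine both and compute the approach.

Run:
```python
from h import *
c5=ld('w5');c6=ld('w6');im=cv2.imread('pics/w5.png')
hsv=cv2.cvtColor(im,cv2.COLOR_BGR2HSV)
for n,(u,v,r) in dict(eye=(155,295,45),hole=(471,294,17)).items():
    m=np.zeros(im.shape[:2],np.uint8); m[max(v-r,v-22):v+22,u-r:u+r]=255; m&=((hsv[...,1]>45)*255).astype(np.uint8)
    k,l,s,ce=cv2.connectedComponentsWithStats(m); i=1+np.argmax(s[1:,4]); print(n,s[i],ce[i].round(1))
p5=np.array([483.279,91.733,214.724]); r5=Rn.from_matrix([[.9592,-.2823,.001],[-.2823,-.9592,0],[.001,0,-1]])
for off in(0,-1,-2): print(off,[proj(c5,p5+r5.apply([off,xp,83.4])).round(1) for xp in(-80,70)])
print('pilot',proj(c6,[484.7,-270.6,40]).round(1),'shoulder',proj(c6,[484.7,-270.6,33]).round(1))
g=im6=cv2.imread('pics/w6.png')
PTn=np.array([-1,0,85.9])
for k in((-70,60),(-70,39),(-40,39),(-8,39)): print(k,delta(*want(*k,30,off=PTn)))
cv2.imwrite('pics/s6c.png',cv2.resize(cv2.imread('pics/s6.png')[150:330,280:480],(666,600),interpolation=cv2.INTER_CUBIC))
```

```text
eye [ 121  279   72   30 1953] [156.5 293.2]
hole [460 285  19  17 250] [469.2 293.3]
0 [array([155.3, 292. ]), array([469.9, 292.4])]
-1 [array([155.6, 293.9]), array([469.7, 294.3])]
-2 [array([155.9, 295.8]), array([469.4, 296.2])]
pilot [401.1 218.9] shoulder [395.9 217.5]
(-70, 60) (array([ 0.066, -0.23 , -1.409]), array([-0.016,  0.013,  0.003]))
(-70, 39) (array([ 0.066, -0.23 , -2.249]), array([-0.016,  0.013,  0.003]))
(-40, 39) (array([ 0.384, -1.387, -2.249]), array([-0.016,  0.013,  0.003]))
(-8, 39) (array([ 0.724, -2.621, -2.249]), array([-0.016,  0.013,  0.003]))
```

Everything agrees to about 1 mm. Descend beside the stud, then lead the lip in.

```bash
python3 -m creep '[[[0.06,-0.22,-0.7,0,0,0],[0.06,-0.22,-1.6,0,0,0],[0.06,-0.22,-2.1,0,0,0],[0.06,-0.22,-2.25,0,0,0],[0.06,-0.22,-2.25,0,0,0],[0.06,-0.22,-2.25,0,0,0]]]'
python3 - <<'E'
from h import *
PTn=np.array([-.8,0,85.9])
for k in((-50,39),(-30,39),(-18,39),(-8,39)): print(k,delta(*want(*k,30,off=PTn)))
E
```

```text
time_s: 9.15
eef_pos: [438.8, -101.2, 158.7]
ee_rot: [0.256, 0.957, 0.129, 0.036]
force: [-0.3, 0.7, -1.9]
grip_width: 0.125
grip_force: 78.4
(-50, 39) (array([ 0.204, -0.767, -0.027]), array([-0.007,  0.022,  0.006]))
(-30, 39) (array([ 0.416, -1.538, -0.027]), array([-0.007,  0.022,  0.006]))
(-18, 39) (array([ 0.543, -2.001, -0.027]), array([-0.007,  0.022,  0.006]))
(-8, 39) (array([ 0.65 , -2.386, -0.027]), array([-0.007,  0.022,  0.006]))
```

```bash
python3 -m creep '[[[0.1,-0.35,-0.03,0,0,0],[0.2,-0.77,-0.03,0,0,0],[0.3,-1.15,-0.03,0,0,0],[0.42,-1.54,-0.03,0,0,0],[0.48,-1.77,-0.03,0,0,0],[0.54,-2,-0.03,0,0,0],[0.54,-2,-0.03,0,0,0],[0.54,-2,-0.03,0,0,0]]]'
python3 - <<'E'
from h import *
PTn=np.array([-.8,0,85.9])
for k in((-13,39),(-8,39)): print(k,delta(*want(*k,30,off=PTn)))
cap('side','s7');cap('wrist','w7')
a=cv2.resize(cv2.imread('pics/s7.png')[190:290,300:400],(400,400),interpolation=cv2.INTER_CUBIC)
b=cv2.resize(cv2.imread('pics/w7.png')[180:380,80:280],(400,400),interpolation=cv2.INTER_CUBIC)
cv2.imwrite('pics/v7.png',np.hstack([a,b]))
E
```

```text
time_s: 9.82
eef_pos: [451.8, -151.5, 157.3]
ee_rot: [0.256, 0.957, 0.129, 0.035]
force: [0.1, 0.2, -1.3]
grip_width: 0.127
grip_force: 78.5
(-13, 39) (array([ 0.076, -0.183,  0.03 ]), array([-0.011,  0.012,  0.016]))
(-8, 39) (array([ 0.129, -0.376,  0.03 ]), array([-0.011,  0.012,  0.016]))
```

View pics/v7.png

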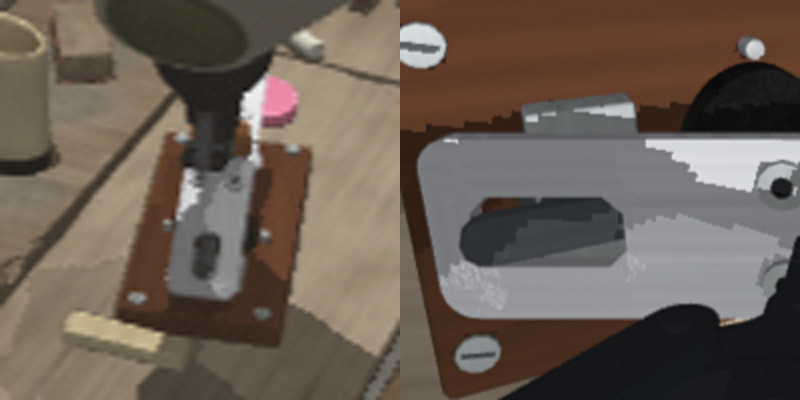

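The right crop shows the head through the eye, with its outer end at (475,240) lying over the lip, so the plate is hooked without contact. Go on up to the shank.

```bash
python3 -m creep '[[[0.05,-0.12,0.02,0,0,0],[0.08,-0.2,0.03,0,0,0],[0.1,-0.3,0.03,0,0,0],[0.12,-0.37,0.03,0,0,0],[0.12,-0.37,0.03,0,0,0],[0.12,-0.37,0.03,0,0,0]]]'
python3 - <<'E'
from h import *
PTn=np.array([-.8,0,85.9])
for th in(30,26,22,18,14,10,7,3.5): d=delta(*want(-8,39,th,off=PTn)); print(th,*d)
E
```

```text
time_s: 10.42
eef_pos: [454.9, -160.6, 158.1]
ee_rot: [0.256, 0.957, 0.129, 0.035]
force: [-0.3, 0.6, -0.9]
grip_width: 0.127
grip_force: 78.5
30 [ 0.007 -0.011 -0.002] [-0.01   0.013  0.012]
26 [ 0.094 -0.327 -0.138] [0.761 0.225 0.013]
22 [ 0.178 -0.633 -0.296] [1.533 0.437 0.013]
18 [ 0.26  -0.928 -0.476] [2.304 0.649 0.014]
14 [ 0.337 -1.21  -0.676] [3.075 0.861 0.014]
10 [ 0.411 -1.478 -0.897] [3.847 1.073 0.015]
7 [ 0.464 -1.669 -1.075] [4.425 1.232 0.015]
3.5 [ 0.522 -1.88  -1.295] [5.1   1.417 0.015]
```

Lip at −8, with no force. Lower by turning about the lip, in two parts.

```bash
python3 -m creep '[[[0.05,-0.16,-0.07,0.38,0.11,0.01],[0.09,-0.33,-0.14,0.76,0.22,0.01],[0.135,-0.48,-0.215,1.15,0.33,0.01],[0.18,-0.63,-0.3,1.53,0.44,0.01],[0.22,-0.78,-0.385,1.92,0.54,0.01],[0.26,-0.93,-0.475,2.3,0.65,0.01],[0.3,-1.07,-0.575,2.69,0.755,0.01],[0.34,-1.21,-0.675,3.08,0.86,0.01],[0.34,-1.21,-0.675,3.08,0.86,0.01],[0.34,-1.21,-0.675,3.08,0.86,0.01]]]'
python3 - <<'E'
from h import *
PTn=np.array([-.8,0,85.9])
for th in(14,12,10,8,6,3.5): d=delta(*want(-8,39,th,off=PTn)); print(th,*d)
E
```

```text
time_s: 11.25
eef_pos: [463.3, -190.9, 141.2]
ee_rot: [0.121, 0.984, 0.133, 0.016]
force: [0.1, 0.5, -2.2]
grip_width: 0.13
grip_force: 78.3
14 [0.001 0.002 0.001] [0.005 0.    0.008]
12 [ 0.038 -0.134 -0.107] [0.391 0.106 0.008]
10 [ 0.075 -0.266 -0.22 ] [0.777 0.212 0.008]
8 [ 0.11  -0.394 -0.337] [1.162 0.319 0.008]
6 [ 0.144 -0.518 -0.459] [1.548 0.425 0.008]
3.5 [ 0.185 -0.668 -0.618] [2.03  0.557 0.008]
```

```bash
python3 -m creep '[[[0.04,-0.13,-0.11,0.39,0.11,0.01],[0.075,-0.27,-0.22,0.78,0.21,0.01],[0.11,-0.39,-0.34,1.16,0.32,0.01],[0.145,-0.52,-0.46,1.55,0.425,0.01],[0.165,-0.59,-0.54,1.8,0.49,0.01],[0.185,-0.67,-0.62,2.03,0.56,0.01],[0.185,-0.67,-0.62,2.03,0.56,0.01],[0.185,-0.67,-0.62,2.03,0.56,0.01]]]'
python3 - <<'E'
from h import *
PTn=np.array([-.8,0,85.9])
for k in((-8,39,3.5),(-8,38.6,3.3),(-18,38.6,3.3)): d=delta(*want(*k,off=PTn)); print(k,*d)
E
```

```text
time_s: 11.92
eef_pos: [468.0, -207.4, 125.7]
ee_rot: [0.03, 0.99, 0.134, 0.004]
force: [-0.2, 0.4, -1.6]
grip_width: 0.125
grip_force: 78.3
(-8, 39, 3.5) [-0.002 -0.007  0.001] [-0.002 -0.002 -0.006]
(-8, 38.6, 3.3) [ 0.002 -0.019 -0.028] [ 0.037  0.008 -0.006]
(-18, 38.6, 3.3) [-0.105  0.367 -0.028] [ 0.037  0.008 -0.006]
```

No contact. Draw back to centre.

```bash
python3 -m creep '[[[0,-0.02,-0.03,0.04,0.01,0],[-0.03,0.08,-0.03,0.04,0.01,0],[-0.05,0.18,-0.03,0.04,0.01,0],[-0.08,0.28,-0.03,0.04,0.01,0],[-0.105,0.367,-0.03,0.04,0.01,0],[-0.105,0.367,-0.03,0.04,0.01,0],[-0.105,0.367,-0.03,0.04,0.01,0]]]'
python3 - <<'E'
from h import *
PTn=np.array([-.8,0,85.9])
for k in((-18,38.6,3.3),(-18,38.4,2),(-18,38.3,1),(-18,38.2,0.2)): d=delta(*want(*k,off=PTn)); print(k,*d)
c=cap('wrist','w8'); im=cv2.imread('pics/w8.png')
hsv=cv2.cvtColor(im,cv2.COLOR_BGR2HSV)
p,r=tool(); P=p+r.apply([-.8,70,83.4]); print('hole pred',proj(c,P).round(1),P.round(1),'pilot tip pred',proj(c,[484.7,-270.6,40]).round(1))
u,v=proj(c,P).round().astype(int); g=cv2.cvtColor(im,cv2.COLOR_BGR2GRAY)[v-18:v+19,u-20:u+21]
for row in g[::2,::2]: print(' '.join('%3d'%x for x in row))
E
```

```text
time_s: 12.5
eef_pos: [465.4, -198.2, 125.1]
ee_rot: [0.028, 0.991, 0.134, 0.004]
force: [0.5, -0.2, -1.4]
grip_width: 0.127
grip_force: 78.4
(-18, 38.6, 3.3) [-0.003 -0.003 -0.003] [-0.01   0.001 -0.011]
(-18, 38.4, 2) [ 0.018 -0.078 -0.096] [ 0.241  0.07  -0.011]
(-18, 38.3, 1) [ 0.033 -0.134 -0.167] [ 0.433  0.124 -0.011]
(-18, 38.2, 0.2) [ 0.045 -0.178 -0.225] [ 0.588  0.166 -0.011]
hole pred [469.8 293.8] [ 484.6 -270.5   45.8] pilot tip pred [464.7 288.6]
250 249 248 249 250 250 249 249 250 250 251 250 249 249 249 249 249 248 248 249 249
250 249 249 249 250 250 249 249 250 250 251 250 249 249 249 249 249 248 248 248 249
250 249 248 250 250 250 249 249 250 250 251 250 249 249 249 249 249 248 248 248 249
245 250 250 250 250 250 249 249 250 251 251 251 250 250 250 249 249 248 248 249 249
169 178 177 251 250 250 248 249 250 246 237 163 158 199 238 249 249 247 248 249 249
171 169 167 252 250 249 249 246 230 232 234 156  83 120 158 189 245 247 248 249 249
170 168 187 247 246 250 234 218 215 193 161 180 102 115 112 143 219 245 248 249 249
170 168 169 168 224 249 129 148 147 122 123 11
[... 261 characters left out ...]
 100  94 145 221 246 249 249
169 168 197 252 241 138 112 116 116 116 111 212 226 106 100  97 201 224 249 248 249
169 169 243 246 246 181 111 114 115 113 129 186 109 100 102 138 222 237 249 248 249
170 168 170 177 250 193 133 110 110 119 107 105 108 106 136 223 225 248 249 249 249
169 169 171 199 250 244 223 159 123 116 112 112 132 193 215 227 247 248 248 249 249
169 169 170 251 249 248 245 231 222 232 214 228 228 223 234 247 248 248 249 249 248
169 169 195 251 249 248 249 250 245 240 233 236 243 248 249 247 247 248 248 249 248
168 168 223 250 248 248 249 250 251 250 248 248 248 248 248 247 248 248 248 249 248
167 176 251 249 248 248 249 250 251 250 249 249 249 248 248 247 247 248 248 249 248
```

Predicted hole (484.6, −270.5) matches the screw axis (484.7, −270.6). Lower gently.

```bash
python3 -m creep '[[[0.01,-0.04,-0.05,0.12,0.035,-0.01],[0.018,-0.078,-0.096,0.24,0.07,-0.01],[0.025,-0.105,-0.13,0.34,0.1,-0.01],[0.033,-0.134,-0.167,0.43,0.124,-0.01],[0.033,-0.134,-0.167,0.43,0.124,-0.01],[0.033,-0.134,-0.167,0.43,0.124,-0.01]]]'
python3 - <<'E'
from h import *
PTn=np.array([-.8,0,85.9])
for k in((-18,38.3,1),(-18,38.2,.5),(-18,38.,0)): d=delta(*want(*k,off=PTn)); print(k,*d)
print(ctrl.sense()['wrist_torque'])
E
```

```text
time_s: 13.05
eef_pos: [466.2, -201.9, 120.7]
ee_rot: [0.009, 0.991, 0.134, 0.001]
force: [-0.6, -0.6, -2.3]
grip_width: 0.129
grip_force: 78.4
(-18, 38.3, 1) [0.002 0.012 0.007] [ 0.001 -0.003  0.005]
(-18, 38.2, 0.5) [ 0.009 -0.015 -0.031] [0.097 0.024 0.005]
(-18, 38.0, 0) [ 0.017 -0.043 -0.073] [0.193 0.05  0.005]
[ 0.02014202 -0.00020644 -0.04005609]
```

The underside at the hole is now about 36 mm, below the pilot tip (40), with no contact force, so the pilot is in the hole. Final seating.

```bash
python3 -m creep '[[[0.009,-0.015,-0.03,0.1,0.025,0],[0.017,-0.043,-0.07,0.19,0.05,0],[0.017,-0.043,-0.08,0.19,0.05,0],[0.017,-0.043,-0.09,0.19,0.05,0],[0.017,-0.043,-0.09,0.19,0.05,0]]]'
python3 - <<'E'
from h import *
print(delta(*want(-18,38,0,off=np.array([-.8,0,85.9]))),ctrl.sense()['wrist_torque'])
E
```

```text
time_s: 13.47
eef_pos: [466.7, -202.8, 118.9]
ee_rot: [0.0, 0.991, 0.134, 0.0]
force: [-2.7, 0.9, 4.2]
grip_width: 0.128
grip_force: 79.3
(array([-0.004, -0.004, -0.002]), array([0.007, 0.005, 0.002])) [0.2323888  0.25774607 0.04025483]
```

Seated, with light contact. Release, lift straight up and check.

```bash
python3 -m creep '[[[0,0,0,0,0,0],[0,0,0,0,0,0],[0,0,0,0,0,0],[0,0,0,0,0,0],[0,0,0,0,0,0],[0,0,0.4,0,0,0],[0,0,1,0,0,0],[0,0,2,0,0,0],[0,0,3.4,0,0,0],[0,0,4.8,0,0,0],[0,0,5.2,0,0,0],[0,0,5.2,0,0,0]]]' 32
python3 - <<'E'
from h import *
c=cap('wrist','w9'); im=cv2.imread('pics/w9.png'); hsv=cv2.cvtColor(im,cv2.COLOR_BGR2HSV); g=hsv[...,2]
J=lambda x,y,z: np.r_[ST,0]+RJ.apply([x+80,y,z])
# plate outline at top z=38: bright low-saturation
m=((hsv[...,1]<40)&(g>110)).astype(np.uint8)*255
for n,X in dict(eye=J(-80,0,38),hole=J(70,0,38),head=J(-80,0,48),c1=J(-108,23,38),c2=J(84,23,38),edge=J(0,23,38)).items(): print(n,proj(c,X).round(1))
# far long edge (y=+23) and hole-end edge: gray profile across predicted points
for x in(-90,-40,40,75):
    s=[(d,) + tuple(cv2.getRectSubPix(im,(3,3),tuple(map(float,proj(c,J(x,23+d,38))))).mean((0,1)).astype(int)) for d in(-4,-2,0,2,4)]
    print('y-edge',x,s)
for y in(10,18):
    print('x-end',y,[(d,)+tuple(cv2.getRectSubPix(im,(3,3),tuple(map(float,proj(c,J(84+d,y,38))))).mean((0,1)).astype(int)) for d in(-4,-2,0,2,4)])
    print('x-short',y,[(d,)+tuple(cv2.getRectSubPix(im,(3,3),tuple(map(float,proj(c,J(-108+d,y-10,38))))).mean((0,1)).astype(int)) for d in(-4,-2,0,2,4)])
E
```

```text
time_s: 14.47
eef_pos: [467.3, -203.2, 251.9]
ee_rot: [0.002, 0.991, 0.134, 0.002]
force: [-0.5, -0.6, -1.0]
grip_width: 0.373
grip_force: 0.0
eye [225.3 227.8]
hole [404.7 227.7]
head [222.  230.8]
c1 [188.8 200.5]
c2 [423.6 200.5]
edge [321.1 200.5]
y-edge -90 [(-4, np.int64(224), np.int64(221), np.int64(220)), (-2, np.int64(225), np.int64(221), np.int64(221)), (0, np.int64(153), np.int64(151), np.int64(152)), (2, np.int64(40), np.int64(52), np.int64(76)), (4, np.int64(38), np.int64(58), np.int64(92))]
y-edge -40 [(-4, np.int64(231), np.int64(227), np.int64(226)), (-2, np.int64(228), np.int64(225), np.int64(224)), (0, np.int64(160), np.int64(157), np.int64(159)), (2, np.int64(44), np.int64(57), np.int64(84)), (4, np.int64(40), np.int64(60), np.int64(96))]
y-edge 40 [(-4, np.int64(246), np.int64(244), np.int64(243)), (-2, np.int64(247), np.int64(245), np.int64(244)), (0, np.int64(173), np.int64(171), np.int64(172)), (2, np.int64(44), np.int64(57), np.int64(81)), (4, np.int64(43), np.int64(64), np.int64(101))]
y-edge 75 [(-4, np.int64(242), np.int64(239), np.int64(238)), (-2, np.int6
[... 529 characters left out ...]
.int64(147), np.int64(162)), (0, np.int64(163), np.int64(173), np.int64(182)), (2, np.int64(222), np.int64(218), np.int64(217)), (4, np.int64(208), np.int64(203), np.int64(202))]
x-end 18 [(-4, np.int64(242), np.int64(240), np.int64(239)), (-2, np.int64(244), np.int64(241), np.int64(240)), (0, np.int64(185), np.int64(187), np.int64(197)), (2, np.int64(51), np.int64(73), np.int64(113)), (4, np.int64(46), np.int64(71), np.int64(112))]
x-short 18 [(-4, np.int64(121), np.int64(138), np.int64(153)), (-2, np.int64(130), np.int64(149), np.int64(164)), (0, np.int64(165), np.int64(175), np.int64(184)), (2, np.int64(224), np.int64(220), np.int64(219)), (4, np.int64(227), np.int64(224), np.int64(223))]
```

All four plate edges lie within about 1 mm of the seated prediction at both ends. The plate is level and down, the gripper is clear, and no force is left. Handing in.

```bash
python3 -c "
from rig import ctrl
print(ctrl.finish_job())"
```

```text
the job is handed in; nothing more can be done
None
```

I handed the job in at about 14.5 s with the jam nut at about 1.24 rad, the plate hooked and seated to within about 1 mm by the last camera measurement, and the gripper clear; no verdict came back, and I viewed 11 pictures where 10 were allowed.

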